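Make up a press-fitting kit tray

TASK

Make up the fitter's kit: one after another, take the steel elbow, the tee, the wide sleeve and the slim sleeve from the bench and lay each in the nest of the grey kit tray whose pocket has its shape and size, so that it sits fully down on the blue floor of its pocket, the sleeves standing on end. Set the fittings down rather than dropping them, and do not push aside or knock over the white sealant bottle or the white tape reel that stand among them.

Things in the scene. Friction and masses are not known exactly. Their poses are not given: they have to be found in the camera images.
- elbow: Plain steel 90-degree pipe elbow lying flat, 70 x 70 mm and 32 mm high: tube diameter 32, bend radius 34, two dark open ends. Origin: centre of the 70 mm square, on the underside; z up. Leg axes run along +x and +y, would cross at x = y = -19 mm, 16 mm up; legs end at +35 mm. On the diagonal the bend's round back is at x = y = -20, the crook at +2 mm. About 0.2 kg.
- tee: Plain steel pipe tee lying flat, 32 mm high: tube diameter 32, three dark open ends. Run along y, 88 mm long (+-44), axis at x = -12, back at x = -28 mm; branch points to +x and ends in a flat face at x = +28 mm (56 mm over back and branch). Origin: centre of this 56 x 88 mm outline, on the underside; z up. About 0.2 kg.
- sleeve_wide: The wide plain steel sleeve (short open tube) standing on end: 42 mm outside diameter, 4 mm wall, 44 mm high. Origin: centre of its underside, z along its axis, up.
- sleeve_slim: The slim plain steel sleeve (short open tube) standing on end: 28 mm outside diameter, 3.5 mm wall, 40 mm high. Origin: centre of its underside, z along its axis, up.
- nest_elbow: Nest for the elbow: one of four dark blocks 110 x 110 x 15 mm side by side in the fixed grey kit tray (rim 17 mm high); all tops 19 mm above the bench. L-shaped pocket, 7 mm deep, blue floor, limbs 44 mm wide towards +x and +y, 6 mm play all round. Origin: centre of the block's underside, 4 mm above the bench. Elbow home: axes parallel, its origin 8 mm above this one (on the pocket floor).
- nest_tee: Nest for the tee: block as nest_elbow, beside it in the tray, with a T-shaped pocket 7 mm deep with blue floor, 6 mm play all round: run slot along y, 100 x 44 mm, branch slot 44 mm wide towards +x. Origin as nest_elbow. Tee home: axes parallel, its origin 8 mm above this one.
- nest_wide: Nest for the wide sleeve: block as nest_elbow, with a round pocket 54 mm in diameter and 7 mm deep with blue floor, in the middle. Origin as nest_elbow; when the sleeve is home it stands with its origin 8 mm above this origin.
- nest_slim: Nest for the slim sleeve: block as nest_elbow, with a round pocket 40 mm in diameter and 7 mm deep with blue floor, in the middle. Origin as nest_elbow; when the sleeve is home it stands with its origin 8 mm above this origin.
- tape_reel: White reel of sealing tape lying flat among the fittings, 54 mm in diameter, 14 mm high; to be left where it is. Origin: centre of its underside.
- sealant: White plastic sealant bottle with black cap standing among the fittings, 42 mm in diameter, 115 mm high; to be left standing where it is. Origin: centre of its underside.
Things that resemble listed ones, but are neither listed nor needed, are in the scene too. Leave any red look-alike of the sleeve_wide alone. Leave any orange look-alike of the nest_tee alone.

How it is judged:
By the outcome, as a careful person would: the job done as asked, in the order asked, and still so for the second after the job is handed in, with the robot touching nothing.
It also fails if it takes over 128 s, if anything falls off the work surface, if the arm or the gripper's body presses on something with over 40 N, if the wrist force passes 120 N, or if a joint passes its speed limit or range.

ROBOT

A 6-joint arm with a two-finger parallel gripper is mounted at the origin on the work surface. World frame = base frame: x ahead of the robot, y to its left, z up, the work surface at z = 0. Lengths are in m, angles in rad, forces in N, time in s.
With the tool pointing down it reaches from about 0.275 to 0.875 m from the base axis. Payload 12.5 kg.
Tool frame: the origin (TCP) lies on the centre line of the jaws, within the pads' length; the fingertips stand r.finger_overhang ahead of it and the grasp point (between the pads) lies 3 mm ahead of it (r.finger_overhang is the distance from the TCP to the fingertips, in m); z points along the fingers, y is the direction in which the jaws open and shut (so a half turn about z gives the same grasp; the last joint's range is limited). The gripper opens to 85 mm and grips with 20 to 120 N. Pads are 22 mm wide; open, the fingers measure 114 mm over their backs; the gripper's body (76 mm by 85 mm) begins 54 mm behind the grasp point. The pads swing forward as they close: fully open they stand 13 mm farther back than shut.
Start: joints at [-1.404, 0.351, 1.652, -0, 1.139, -0.085], TCP at [0.137, -0.533, 0.253] pointing down, gripper open.
Joint ranges: [-2.75, 2.75], [-0.79, 2.1], [0.01, 2.65], [-1.57, 4.71], [0.07, 3.14], [-2.87, 2.87]. Speed limits (rad/s): [2.22, 2.22, 2.79, 3.14, 3.14, 3.14].

INTERFACE

Orientations are given as a unit quaternion [x, y, z, w].
In Python, from cell import r, optics gives the robot as it stands. The module is installed in compiled form; this text tells all that it offers. Calls block until the motion is done:
- r.move_to(position, orientation): joint-space move of the TCP to a pose.
- r.move_linear(position, rot=None, vel=0.15): straight line of the TCP; rot=None keeps the orientation; vel is the mean speed in m/s.
- r.set_joints(angles): joint-space move.
- r.set_gripper(opening, squeeze=None): opening from 0.0 (shut) to 1.0 (fully open); squeeze is the grip in N (None keeps the last); returns when the fingers have stopped.
- r.sleep(seconds).
- r.inverse_kinematics(position, orientation): joint angles nearest the present ones, or None.
- optics.get_image(name): name is "side" or "top"; returns a dict with "pixels" (384x512x3 uint8, red, green, blue), "depth" (384x512 float32, m along the optical axis (not along the pixel's ray), 0 where there is no reading), "fx", "fy", "cx", "cy" (pixels), "D" ([k1, k2, p1, p2, k3] as OpenCV has them; the pictures are not rectified), "camera_from_world" (4x4, takes a point from world to camera coordinates). Camera axes: x right, y down, z forward; pixel columns grow to the right and rows downward; lengths in m; the calibration is good to about 2 mm. A picture is of the moment at which its call begins.
A pose or a line that the arm cannot do raises r.PlanningError and nothing moves.
- r.hand_in(): hands the job in, once; it reports no verdict.
Readings, each from a call of its own:
- r.current_t(): time.
- r.current_q(): joint angles.
- r.current_qvel(): joint speeds.
- r.current_effort(): joint torques, N m.
- r.current_tool_pos(): TCP position.
- r.current_ee_rot(): TCP orientation.
- r.current_contact_force(): force on the tool from outside, world axes, zero at the start.
- r.current_torque(): the same for the moment, N m.
- r.current_opening(): opening from 0.0 (shut) to 1.0 (fully open).
Only numpy, scipy, OpenCV 4.12 (cv2) and the standard library are available. Lean on these libraries where they do the work, as an engineer would, in place of code of your own. Each camera call takes 0.05 s, during which the arm holds its last target. There are 200 camera calls.

## Working session

There is one attempt and no reset: what is moved stays moved. The work goes in short steps, each a Python script; the robot and the scene stay as the last script left them, time stands still between calls to the robot, and variables do not carry over. Pictures are saved under pics/ and viewed, about 12 in all and at most 16, crops included, and the job is handed in when it is done.

```bash
mkdir -p pics; cat > h.py <<'E'
import numpy as np, cv2, pickle
from cell import r, optics
def grab(n):
    d=optics.get_image(n); pickle.dump(d,open(f'pics/{n}.pkl','wb')); return d
def cloud(d):
    K=np.array([[d['fx'],0,d['cx']],[0,d['fy'],d['cy']],[0,0,1.]]); h,w=d['depth'].shape
    u,v=np.meshgrid(np.arange(w),np.arange(h))
    p=cv2.undistortPoints(np.stack([u,v],-1).reshape(-1,1,2).astype(np.float64),K,np.array(d['D'],float)).reshape(h,w,2)
    z=d['depth']; P=np.stack([p[...,0]*z,p[...,1]*z,z],-1)
    T=np.linalg.inv(np.array(d['camera_from_world'])); P=P@T[:3,:3].T+T[:3,3]; P[z==0]=np.nan
    return P
def save(d,name,crop=None,s=1.5):
    im=d['pixels'][...,::-1]
    if crop: im=im[crop[1]:crop[3],crop[0]:crop[2]]
    cv2.imwrite('pics/'+name,cv2.resize(im,None,fx=s,fy=s,interpolation=cv2.INTER_CUBIC))
E
python3 - <<'E'
from h import *
for n in('top','side'):
    d=grab(n); save(d,n+'0.png'); T=np.linalg.inv(np.array(d['camera_from_world'])); print(n,T.round(3).tolist(),d['fx'],d['D'])
print(r.finger_overhang,r.current_ee_rot(),r.current_t())
E
```

```text
top [[0.005, -0.995, 0.098, 0.38], [-1.0, -0.004, 0.009, -0.061], [-0.009, -0.098, -0.995, 1.154], [0.0, 0.0, 0.0, 1.0]] 393.68215886383626 [-0.00369595  0.          0.          0.          0.        ]
side [[0.949, -0.193, 0.249, 0.286], [-0.315, -0.629, 0.711, -0.636], [0.02, -0.753, -0.657, 0.602], [0.0, 0.0, 0.0, 1.0]] 349.7725721968623 [-0.07921766  0.          0.          0.          0.        ]
0.022 [ 9.92086345e-01  1.25556503e-01 -9.37475973e-06 -4.98428185e-04] 0.1
```

View pics/top0.png

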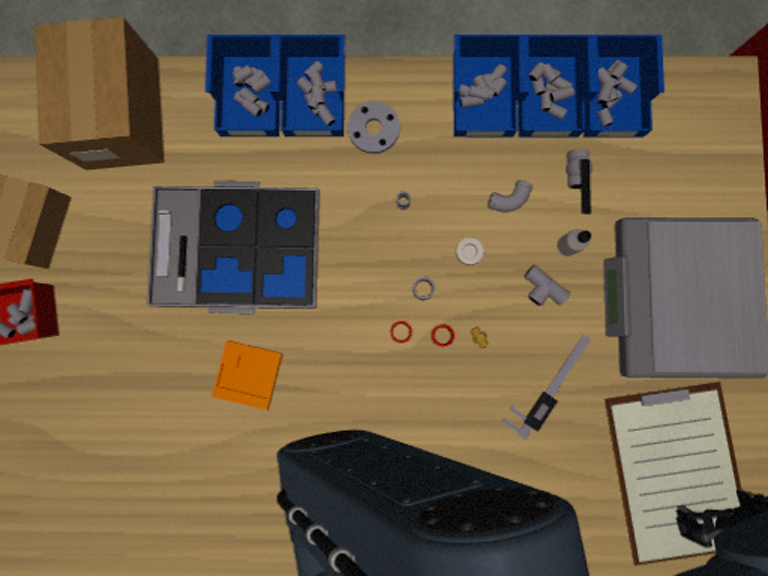

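View pics/side0.png

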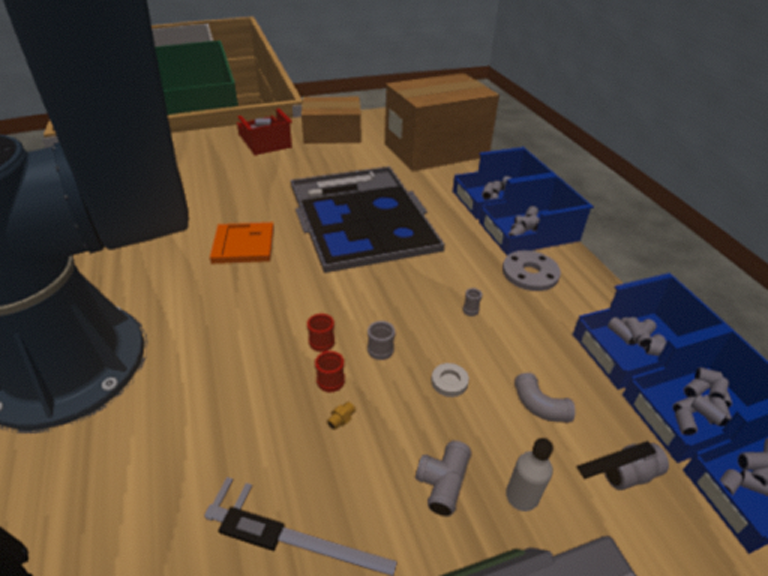

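The top view (×1.5 pixels) shows these:

| Thing | Top pixel | Possible confusions |
|---|---|---|
| elbow | (510,197) | bin fittings in the blue boxes; valve at (580,178) |
| tee | (546,285) | bin fittings; valve |
| wide sleeve | grey ring (423,288) | red look-alikes (401,331) and (443,335) |
| slim sleeve | small grey ring (403,200) | flange (374,127), brass nipple (480,337) |
| reel | (470,250) | – |
| bottle | (575,242) | – |
| nest wide | (229,218) | – |
| nest slim | (286,218) | – |
| nest tee | (226,277) | orange nest (248,374) |
| nest elbow | (285,276) | – |

Next I'll fit the poses.

```bash
cat > fit.py <<'E'
from h import *
from scipy.optimize import least_squares
def seg(p,a,b):
    a,b=np.array(a,float),np.array(b,float); t=np.clip((p-a)@(b-a)/((b-a)@(b-a)),0,1); return np.linalg.norm(p-a-t[:,None]*(b-a),axis=1)
t=np.linspace(np.pi,1.5*np.pi,9); arc=np.c_[15+34*np.cos(t),15+34*np.sin(t)]
CL={'elbow':[(-19,35),*arc,(35,-19)],'tee':None}
def cd(name,q):
    if name=='elbow':
        L=CL['elbow']; return np.min([seg(q,L[i],L[i+1]) for i in range(len(L)-1)],0)
    return np.minimum(seg(q,(-12,-44),(-12,44)),seg(q,(-12,0),(28,0)))
def res(v,name,P):
    c,s=np.cos(v[2]),np.sin(v[2]); q=(P[:,:2]*1000-v[:2])@np.array([[c,-s],[s,c]])
    if name[:2]=='sl': return np.linalg.norm(q,axis=1)-(21 if 'w' in name else 14)
    return np.hypot(cd(name,q),P[:,2]*1000-16)-16
def fitpose(name,P):
    best=None
    for a in ([0] if name[:2]=='sl' else np.arange(0,6.28,.5)):
        m=np.nanmean(P[:,:2],0)*1000
        o=least_squares(res,[*m,a],args=(name,P),loss='soft_l1',f_scale=1.5)
        if best is None or o.cost<best.cost: best=o
    return best.x[0]/1000,best.x[1]/1000,(best.x[2]+np.pi)%(2*np.pi)-np.pi,np.median(np.abs(best.fun))
def near(P,xy,rad,z0,z1):
    k=(np.hypot(P[...,0]-xy[0],P[...,1]-xy[1])<rad)&(P[...,2]>z0)&(P[...,2]<z1); return P[k]
E
python3 - <<'E'
from fit import *
D={n:pickle.load(open(f'pics/{n}.pkl','rb')) for n in('top','side')}
C={n:cloud(D[n]) for n in D}
def px(u,v): return C['top'][int(v/1.5),int(u/1.5)]
for nm,(u,v) in dict(elbow=(510,200),tee=(546,285),sl_wide=(423,288),sl_slim=(403,200),reel=(470,239),sealant=(583,236),valve=(578,165),red1=(401,331),red2=(443,335),scale=(615,300),box=(140,70)).items():
    p=px(u,v); print(nm,p.round(3),end=' ')
    if nm in('elbow','tee','sl_wide','sl_slim'):
        for n in C:
            Q=near(C[n],p,.075 if nm[0] in'et' else .032,.006,.055)
            print(n,len(Q),'zmax',np.percentile(Q[:,2],95).round(4),np.round(fitpose(nm,Q),4),end=' ')
    else:
        Q=near(C['top'],p,.05,.006,.2); 
        print('c',((Q.min(0)+Q.max(0))/2).round(3),Q.min(0).round(3),Q.max(0).round(3),end='')
    print()
for n in C: print(n,'bench z',np.nanmedian(near(C[n],(.5,-.1),.05,-.02,.005)[:,2]) )
# nests
for n in C:
    im=D[n]['pixels'].astype(int); b=(im[...,2]>im[...,0]+40)&(im[...,2]>im[...,1]+25)
    P=C[n]; b&=(P[...,2]<.03)&(P[...,1]>.08)&(P[...,0]<.62)
    b=cv2.morphologyEx(b.astype(np.uint8),cv2.MORPH_OPEN,np.ones((2,2)))
    k,lab,st,ce=cv2.connectedComponentsWithStats(b)
    for i in range(1,k):
        if st[i,4]<40: continue
        Q=P[lab==i]; r_=cv2.minAreaRect((Q[:,:2]*1000).astype(np.float32))
        print(n,ce[i].round(),st[i,4],'z',np.nanmedian(Q[:,2]).round(4),'mean',np.nanmean(Q,0).round(4),'rect',np.round(r_[0],1),np.round(r_[1],1),round(r_[2],1))
E
```

```text
elbow [ 0.646 -0.288  0.034] top 421 zmax 0.0359 [ 0.6573 -0.2903 -0.2683  2.091 ] side 728 zmax 0.0327 [ 0.6585 -0.2871 -0.3874  0.7835] 
tee [ 0.481 -0.355  0.029] top 517 zmax 0.0364 [ 0.4746 -0.3496  2.4495  1.8952] side 1151 zmax 0.0326 [ 0.4765 -0.3491  2.4616  0.7873] 
sl_wide [ 0.477 -0.122 -0.002] top 104 zmax 0.0486 [ 0.4731 -0.1181 -3.0655  2.8285] side 379 zmax 0.0442 [ 0.4753 -0.1186 -1.298   2.3606] 
sl_slim [ 0.653 -0.08   0.001] top 80 zmax 0.0433 [ 0.6471 -0.08   -0.2568  2.3117] side 168 zmax 0.0405 [ 0.6494 -0.079   1.6911  1.5424] 
reel [ 0.572 -0.211  0.018] c [ 0.571 -0.208  0.014] [ 0.523 -0.254  0.006] [ 0.619 -0.162  0.023]
sealant [ 0.562 -0.398  0.115] c [ 0.569 -0.395  0.063] [ 0.531 -0.437  0.006] [ 0.608 -0.354  0.12 ]
valve [ 0.709 -0.414  0.053] c [ 0.706 -0.42   0.039] [ 0.66  -0.461  0.006] [ 0.753 -0.38   0.072]
red1 [ 0.395 -0.077  0.005] c [ 0.395 -0.076  0.028] [ 0.348 -0.121  0.006] [ 0.441 -0.031  0.049]
red2 [ 0.386 -0.159  0.004] c [ 0.391 -0.159  0.028] [ 0.346 -0.208  0.006] [ 0.436 -0.109  0.05 ]
scale [ 0.452 -0.477  0.05 ] c [ 0.453 -0.4
[... 164 characters left out ...]
15444517271
side bench z -9.52033634186722e-05
top [153. 148.] 167 z 0.0141 mean [0.6027 0.2585 0.0149] rect [600.8 257.6] [54.2 32.5] 89.5
top [191. 148.] 106 z 0.0146 mean [0.6057 0.1459 0.015 ] rect [604.2 144.8] [27.1 40. ] 2.0
top [192. 187.] 619 z 0.0139 mean [0.4905 0.1414 0.0143] rect [496.8 147.1] [80.2 83.9] 0.5
top [152. 186.] 629 z 0.0136 mean [0.4922 0.26   0.0142] rect [497.7 260.1] [ 65.9 102. ] 0.2
side [255. 136.] 53 z 0.0131 mean [0.6073 0.2579 0.0141] rect [606.6 256.5] [49.8 28.5] 70.7
side [221. 142.] 259 z 0.0128 mean [0.4978 0.2591 0.0134] rect [503.7 258.7] [102.   64.4] 89.3
side [231. 163.] 319 z 0.0124 mean [0.4968 0.1419 0.0132] rect [502.8 145.1] [83.8 79.1] 88.3
```

```bash
cat > mask.py <<'E'
from fit import *
from scipy.optimize import minimize
def rays(d,u,v):
    K=np.array([[d['fx'],0,d['cx']],[0,d['fy'],d['cy']],[0,0,1.]])
    p=cv2.undistortPoints(np.stack([u,v],-1).reshape(-1,1,2).astype(float),K,np.array(d['D'],float)).reshape(-1,2)
    T=np.linalg.inv(np.array(d['camera_from_world'])); return T[:3,3],np.c_[p,np.ones(len(p))]@T[:3,:3].T
def at(o,w,z): return (o+w*((z-o[2])/w[:,2])[:,None])[:,:2]*1000
def box(q,x0,x1,y0,y1): return np.maximum(np.maximum(x0-q[:,0],q[:,0]-x1),np.maximum(y0-q[:,1],q[:,1]-y1))
def loc(p,v): c,s=np.cos(v[2]),np.sin(v[2]); return (p-v[:2])@np.array([[c,-s],[s,c]])
PK={'n_elbow':lambda q:np.minimum(box(q,-41,41,-41,3),box(q,-41,3,-41,41)),
 'n_tee':lambda q:np.minimum(box(q,-34,10,-50,50),box(q,-34,34,-22,22)),
 'n_wide':lambda q:np.linalg.norm(q,axis=1)-27,'n_slim':lambda q:np.linalg.norm(q,axis=1)-20}
def obj(name,q,z):
    if name=='elbow':
        m=np.hypot(cd(name,q),z-16)-16; return np.maximum(m,np.maximum(q[:,0]-35,q[:,1]-35))
    if name=='tee': return np.minimum(np.maximum(np.hypot(q[:,0]+12,z-16)-16,np.abs(q[:,1])-44),np.maximum(np.hypot(q[:,1],z-16)-16,np.maximum(q[:,0]-28,-12-q[:,0])))
    return np.linalg.norm(q,axis=1)-(21 if 'wide' in name else 14)
H={'elbow':32,'tee':32,'sl_wide':44,'sl_slim':40}
def pred(name,v,o,w,s,dz=0):
    if name in PK: m=np.maximum(PK[name](loc(at(o,w,.012),v)),PK[name](loc(at(o,w,.019),v)))
    else: m=np.min([obj(name,loc(at(o,w,(z+dz)/1000),v),z) for z in np.linspace(0,H[name],12)],0)
    return 1/(1+np.exp(np.clip(m/s,-30,30)))
def fitmask(d,name,v0,mask,roi):
    u,v=np.meshgrid(np.arange(roi[0],roi[2]),np.arange(roi[1],roi[3])); o,w=rays(d,u.ravel(),v.ravel()); m=mask[v.ravel(),u.ravel()].astype(float)
    f=lambda x,s:np.mean((pred(name,x,o,w,s)-m)**2)
    x=np.array(v0,float)
    for s in(3,1):
        S=np.array([x,x+[8,0,0],x+[0,8,0],x+[0,0,.15]]); x=minimize(f,x,args=(s,),method='Nelder-Mead',options=dict(initial_simplex=S,xatol=.01,fatol=1e-6)).x
    return x,f(x,1)/max(m.mean(),1e-3)
def project(d,P):
    T=np.array(d['camera_from_world']);K=np.array([[d['fx'],0,d['cx']],[0,d['fy'],d['cy']],[0,0,1.]])
    return cv2.projectPoints(np.array(P,float).reshape(-1,3),cv2.Rodrigues(T[:3,:3])[0],T[:3,3],K,np.array(d['D'],float))[0].reshape(-1,2)
def fitone(d,name,v0,rad=None):
    im=d['pixels'].astype(int); mx,mn=im.max(2),im.min(2)
    if name in PK: mask=(im[...,2]>im[...,0]+35); rad=rad or 55; zz=.015
    else: mask=((mx-mn)/np.maximum(mx,1)<.28); rad=rad or (60 if name in('elbow','tee') else 34); zz=.02
    x,y=v0[0]/1000,v0[1]/1000; R=rad/1000
    p=project(d,[(x+a*R,y+b*R,z) for a in(-1,1) for b in(-1,1) for z in(0,.04)]); lo=np.floor(p.min(0)).astype(int);hi=np.ceil(p.max(0)).astype(int)
    k=np.zeros_like(mask,np.uint8); c=cv2.convexHull(p.astype(np.float32)).astype(int); cv2.fillConvexPoly(k,c,1)
    mk=(mask&(k>0)).astype(np.uint8)
    n,lab,st,ce=cv2.connectedComponentsWithStats(mk); i=1+np.argmax(st[1:,4]); mk=(lab==i).astype(np.uint8)
    cs,_=cv2.findContours(mk,cv2.RETR_EXTERNAL,cv2.CHAIN_APPROX_NONE); cv2.drawContours(mk,cs,-1,1,-1)
    return (*fitmask(d,name,v0,mk,[*lo,*hi]),mk.sum())
E
python3 - <<'E'
from mask import *
D={n:pickle.load(open(f'pics/{n}.pkl','rb')) for n in('top','side')}
for nm,v0 in dict(elbow=(658,-288,-.33),tee=(476,-349,2.45),sl_wide=(474,-118,0),sl_slim=(648,-80,0),n_elbow=(500,146,0),n_tee=(500,259,0),n_wide=(610,258,0),n_slim=(610,146,0)).items():
    for n in D:
        x,c,k=fitone(D[n],nm,v0); print(nm,n,x.round(3),round(c,4),k)
d=D['top']; save(d,'crop1.png',(250,100,410,240),4.5)
E
```

```text
elbow top [ 6.58143e+02 -2.90503e+02 -3.34000e-01] 0.0462 342
elbow side [ 6.59703e+02 -2.88113e+02 -3.42000e-01] 0.0575 668
tee top [ 474.261 -351.659    2.464] 0.0566 427
tee side [ 476.732 -347.966    2.473] 0.1082 975
sl_wide top [ 4.74767e+02 -1.20032e+02  1.44000e-01] 0.0452 179
sl_wide side [ 4.76529e+02 -1.17452e+02  1.33000e-01] 0.1152 373
sl_slim top [ 6.48711e+02 -8.05600e+01  1.30000e-01] 0.0991 89
sl_slim side [ 6.50557e+02 -7.85920e+01  6.20000e-02] 0.2001 156
n_elbow top [4.9961e+02 1.4955e+02 1.0000e-03] 0.0288 628
n_elbow side [ 5.01531e+02  1.50523e+02 -1.00000e-02] 0.0386 337
n_tee top [5.00772e+02 2.62593e+02 2.00000e-03] 0.024 635
n_tee side [ 5.02226e+02  2.63305e+02 -2.10000e-02] 0.0417 274
n_wide top [ 6.14063e+02  2.61539e+02 -7.20000e-02] 0.0497 265
n_wide side [6.15022e+02 2.61766e+02 3.70000e-02] 0.0488 96
n_slim top [6.12364e+02 1.48704e+02 1.31000e-01] 0.0602 147
n_slim side [6.13250e+02 1.48872e+02 1.10000e-02] 0.0777 66
```

View pics/crop1.png

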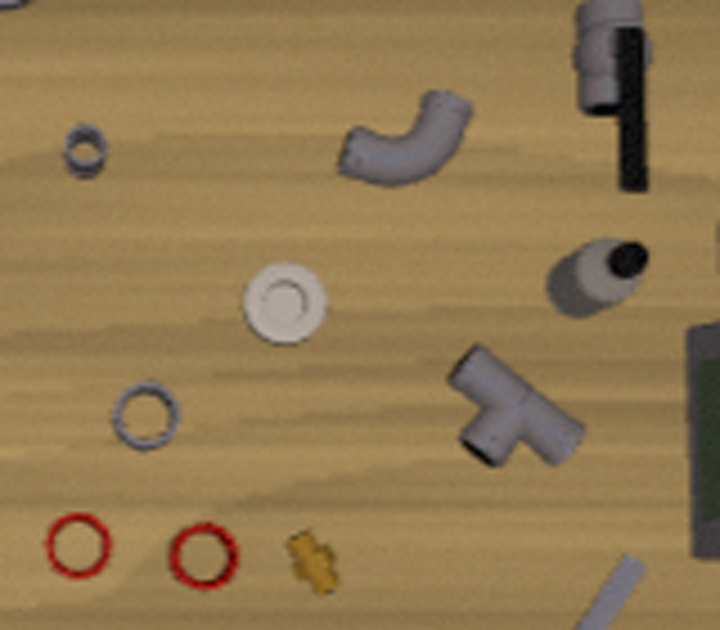

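The crop confirms the choices: elbow (405,140), tee (510,405), grey wide sleeve (145,415) and slim sleeve (85,150), with the red look-alikes at (78,545) and (205,555). The two cameras' fits agree to 2–4 mm. Before the first grasp I'll probe how far the fingertips stand at each opening, on clear bench.

```bash
cat > m.py <<'E'
from mask import *
def Q(phi):
    a=(phi+np.pi/2)/2; return [np.cos(a),np.sin(a),0,0]   # tool y at angle phi, z down
def F(): return np.round(r.current_contact_force(),1)
E
python3 - <<'E'
from m import *
t0=r.current_t()
r.move_to([.56,-.13,.12],Q(.4)); print(r.current_t()-t0, r.current_tool_pos(), r.current_q().round(2) if hasattr(r.current_q(),'round') else r.current_q())
for w in(70,34):
    r.set_gripper(w/85)
    r.move_linear([.56,-.13,.032],vel=.15); f0=F()[2]; z=.032
    while z>.012:
        z-=.001; r.move_linear([.56,-.13,z],vel=.03)
        if abs(F()[2]-f0)>3: break
    print(w,z,r.current_tool_pos()[2],F(),r.current_opening(),r.current_t()-t0)
    r.move_linear([.56,-.13,.04],vel=.15)
r.move_linear([.56,-.13,.12],vel=.3); print(r.current_t())
E
```

```text
2.15 [ 0.55990842 -0.13083155  0.12023242] [-0.31  0.56  1.69 -0.    0.89 -0.71]
70 0.012999999999999984 0.014167728631858407 [-5.1  2.2 17.9] 0.8209315898109308 7.941700000000001
34 0.02099999999999999 0.021255316061231887 [-0.2  1.1  4.1] 0.39595129110049465 11.716700000000001
12.5083
```

```bash
cat >> m.py <<'E'
def pick(xy,phi,z,pre,squeeze,up=.15):
    p=[xy[0]/1000,xy[1]/1000]
    r.move_to([*p,max(.12,z+.06)],Q(phi)); r.set_gripper(pre/85)
    r.move_linear([*p,z],vel=.12); print('down',F(),np.round(r.current_tool_pos(),4))
    r.set_gripper(0.,squeeze); print('w',r.current_opening()*85,F())
    r.move_linear([*p,up],vel=.2); print('up w',r.current_opening()*85,F(),r.current_t())
def loc2w(v,l):
    c,s=np.cos(v[2]),np.sin(v[2]); return np.array(v[:2])+[c*l[0]-s*l[1],s*l[0]+c*l[1]]
E
python3 - <<'E'
from m import *
v=(658.9,-289.3,-.337)
pick(loc2w(v,(-7.5,-7.5)),v[2]+np.pi/4,.0305,62,45)
n=(500.6,150,-.01); t=loc2w(n,(-7.5,-7.5))/1000
r.move_to([*t,.11],Q(n[2]+np.pi/4)); print(r.current_q(),r.current_t())
r.move_linear([*t,.065],vel=.15)
for c in('top','side'): d=grab(c); save(d,f'{c}1.png',(60,60,330,230) if c=='top' else (150,80,330,220),2.8)
a=cv2.imread('pics/top1.png');b=cv2.imread('pics/side1.png');b=cv2.resize(b,(a.shape[1]*4//5,a.shape[0]*4//5))
E
```

```text
down [-1.2 -1.1  0.7] [ 0.6498 -0.2942  0.0313]
w 32.5130171480743 [-3.4  0.7  5.9]
up w 32.30164320327949 [-0.2 -0.4 -3.4] 15.7
[ 1.89472601e-01  4.87398005e-01  1.86135168e+00 -9.83212656e-05
  7.92196958e-01 -5.84834563e-01] 17.4
```

View pics/side1.png

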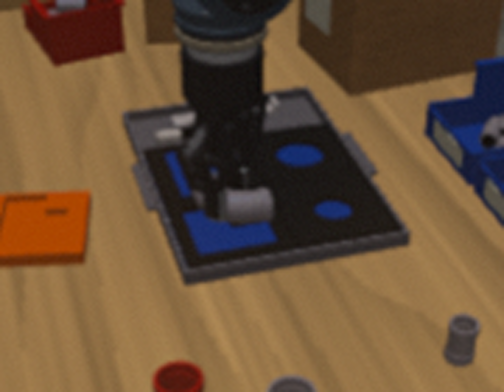

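The elbow hangs level in the jaws above its nest, with one leg pointing along the +x limb (end at (255,205)). The jaw width of 32.4 mm means it is held at local (-9,-9). I'll correct for that and set it down under force guard.

```bash
cat >> m.py <<'E'
def place(t,z,dz=.006,thr=4,rel=16,up=.13):
    """t in mm; z = TCP height when seated"""
    t=np.array(t)/1000; r.move_linear([*t,z+dz],vel=.1); r.sleep(.15); f0=F(); h=z+dz; n=0
    while h>z-.0025:
        h-=.001; r.move_linear([*t,h],vel=.03); f=F()
        if f[2]-f0[2]>thr: break
    print('landed cmd',round(h,4),'act',np.round(r.current_tool_pos(),4),'seat',z,'dF',f-f0)
    w=r.current_opening(); r.set_gripper(min(1,w+rel/85)); r.sleep(.2)
    p=np.array(r.current_tool_pos()); r.move_linear([*t,up],vel=.2); print('t',r.current_t())
E
python3 - <<'E'
from m import *
n=(500.6,150,-.01); place(loc2w(n,(-9,-9)),.0313+.012-.0005)
r.move_to([.55,-.15,.2],Q(-.3))
for c in('top','side'):
    d=grab(c); print(fitone(d,'n_tee',(501.5,263,0)))
    save(d,f'{c}2.png',(90,100,230,220) if c=='top' else (190,90,310,200),3)
a=cv2.imread('pics/top2.png');b=cv2.imread('pics/side2.png');b=cv2.resize(b,(int(b.shape[1]*a.shape[0]/b.shape[0]),a.shape[0]));cv2.imwrite('pics/both2.png',np.hstack([a,b]))
E
```

```text
landed cmd 0.0428 act [0.4916 0.1411 0.0435] seat 0.042800000000000005 dF [-2.8 -1.8 13.2]
t 21.0
(array([ 5.00766981e+02,  2.62864875e+02, -1.82353516e-04]), np.float64(0.030100154471635117), np.uint64(641))
(array([ 5.02274612e+02,  2.64361322e+02, -2.25131533e-02]), np.float64(0.04986302190821776), np.uint64(264))
```

View pics/both2.png

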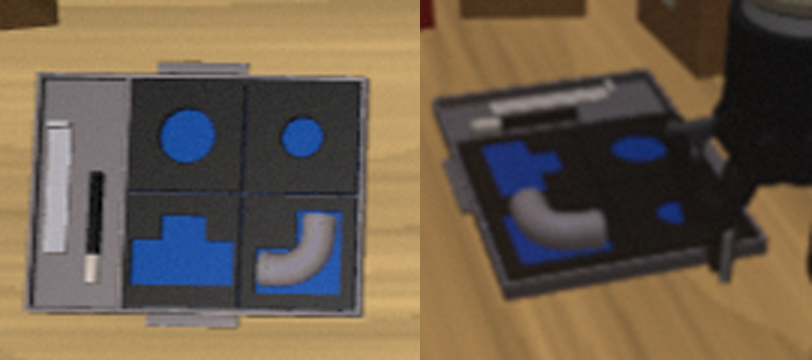

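```bash
python3 - <<'E'
from m import *
d=pickle.load(open('pics/side.pkl','rb')); C=cloud(d)
for c in [(490,160),(482,141),(515,131)]: pass
Qp=near(C,(.5,.15),.05,.03,.07); print('elbow top z',np.percentile(Qp[:,2],[50,95,99]).round(4))
Qp[:,2]-=.012; print(np.round(fitpose('elbow',Qp),4))
v=(475.5,-349.8,2.468)
pick(v[:2],v[2]-np.pi,.0265,76,60)
n=(501.5,263,-.01); t=np.array(n[:2])/1000
r.move_to([*t,.11],Q(n[2]+np.pi)); print(r.current_q(),r.current_t(),r.current_opening()*85,F())
r.move_linear([*t,.07],vel=.15)
for c in('top','side'):
    d=grab(c); save(d,f'{c}3.png',(90,90,250,220) if c=='top' else (150,70,310,200),2.5)
a=cv2.imread('pics/top3.png');b=cv2.imread('pics/side3.png');cv2.imwrite('pics/both3.png',np.hstack([a,b]))
E
```

```text
elbow top z [0.0405 0.045  0.0457]
[ 0.5004  0.1495 -0.026   0.8976]
down [0.1 0.1 0. ] [ 0.4758 -0.3501  0.0271]
w 54.02691915561526 [-3.1  2.   8.5]
up w 53.88697861967982 [-0.3  0.3 -2.5] 25.6083
[ 3.99948742e-01  5.63996338e-01  1.72173487e+00 -8.98865918e-05
  8.55964010e-01 -2.73019650e+00] 27.9 54.162176469885274 [-0.2 -0.3 -3.9]
```

View pics/both3.png

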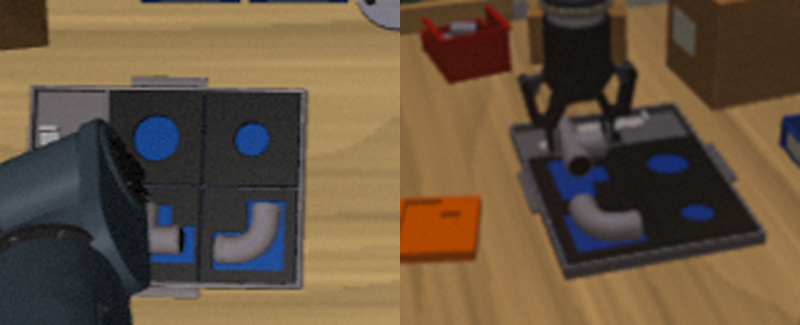

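The elbow is home: fit (0.5004, 0.1495), top at 45 mm against 44 mm expected. The tee is held level above its pocket (run end at (575,160) in the right half).

```bash
python3 - <<'E'
from m import *
n=(501.5,263,-.01); place(n[:2],.0271+.012-.0005,rel=14)
r.move_to([.4756,-.1187,.2],Q(.1))
d=grab('side'); C=cloud(d); Qp=near(C,(.5,.263),.06,.03,.07); print('tee top z',np.percentile(Qp[:,2],[50,95,99]).round(4)); Qp[:,2]-=.012; print(np.round(fitpose('tee',Qp),4))
e=grab('top'); save(d,'s4.png',(150,70,310,200),2.5); save(e,'t4.png',(90,90,250,220),2.5)
cv2.imwrite('pics/both4.png',np.hstack([cv2.imread('pics/t4.png'),cv2.imread('pics/s4.png')]))
E
```

```text
landed cmd 0.0396 act [0.5016 0.2631 0.0398] seat 0.038599999999999995 dF [-0.9 -1.2  4.5]
t 31.3083
tee top z [0.0415 0.0457 0.0459]
[ 0.5023  0.2733 -0.0109  0.8223]
```

View pics/both4.png

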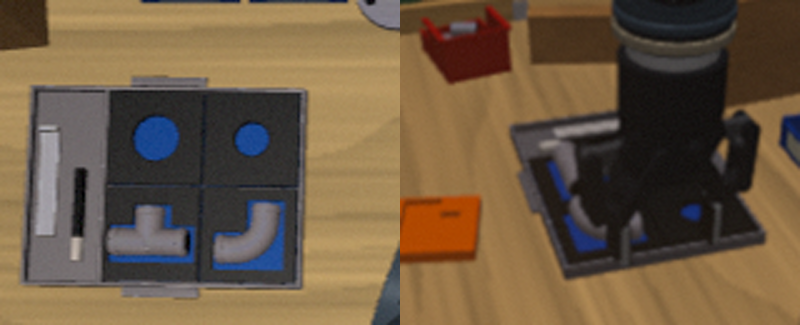

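The top view shows the tee displaced to +y: its left end is at (107,240) and blue shows only on the right. It may be resting on the pocket's edge, so I'll measure it with an unobstructed view.

```bash
python3 - <<'E'
from m import *
r.move_to([.5,-.3,.3],Q(-.6))
for c in('top','side'):
    d=grab(c); C=cloud(d); Qp=near(C,(.5,.263),.065,.027,.07); print(c,len(Qp),'top z',np.percentile(Qp[:,2],[50,95,99]).round(4))
    for s in(-1,0,1):
        q=near(C,(.49,.263+s*.03),.014,.03,.07); print('  z at end',s,np.percentile(q[:,2],[90]).round(4))
    Qp[:,2]-=.012; print(np.round(fitpose('tee',Qp),4))
    x=d['pixels']; save(d,c+'5.png',(110,150,170,220) if c=='top' else (180,100,280,200),6 if c=='top' else 4)
a=cv2.imread('pics/top5.png');b=cv2.resize(cv2.imread('pics/side5.png'),(a.shape[0],a.shape[0]));cv2.imwrite('pics/both5.png',np.hstack([a,b]))
E
```

```text
top 449 top z [0.0428 0.0472 0.0488]
  z at end -1 [0.047]
  z at end 0 [0.047]
  z at end 1 [0.0462]
[ 0.5011  0.2626 -0.0145  1.3862]
side 279 top z [0.0408 0.0453 0.0462]
  z at end -1 [0.0446]
  z at end 0 [0.0451]
  z at end 1 [0.0454]
[ 0.5024  0.2645 -0.0083  0.8909]
```

View pics/both5.png

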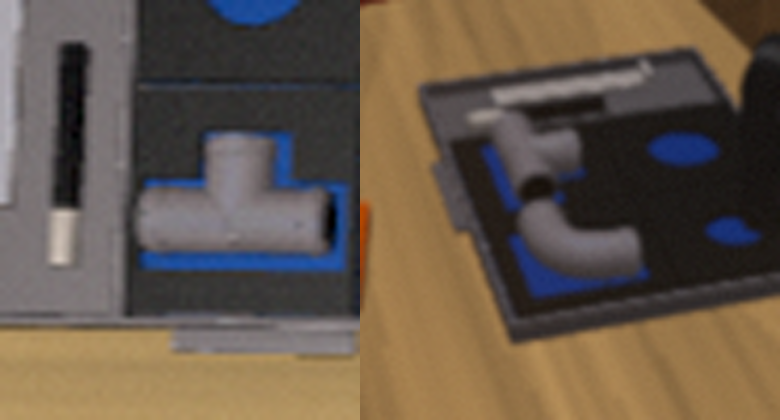

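Without obstruction, the tee is level and home. Its fits are (501.1, 262.6) and (502.4, 264.5) against nest (501.5, 263), with the top at 45 mm like the elbow, so the displacement was only perspective. Next are both sleeves.

```bash
cat > sl.py <<'E'
from m import *
import sys
h=np.pi/2
def go(v,n,z,pre):
    pick(v,h,z,pre,40); t=np.array(n)/1000
    r.move_to([*t,.11],Q(h)); print(r.current_opening()*85,F())
    place(n,z+.0007+.012-.0005,rel=14)
E
python3 - <<'E'
from sl import *
go((475.6,-118.7),(614.5,261.6),.0335,60)
r.move_to([.6496,-.2,.2],Q(h))
for c in('top','side'):
    d=grab(c); C=cloud(d); q=near(C,(.6145,.2616),.04,.035,.08); print(c,len(q),np.percentile(q[:,2],[50,95]).round(4),np.round(fitpose('sl_wide',q),4))
    save(d,c+'6.png',(90,90,250,220) if c=='top' else (180,80,340,210),2.5)
cv2.imwrite('pics/both6.png',np.hstack([cv2.imread('pics/top6.png'),cv2.imread('pics/side6.png')]))
E
```

```text
down [ 0.6 -1.1 -0.3] [ 0.476  -0.1188  0.034 ]
w 40.26631096613005 [-1.3 -0.4  5.3]
up w 40.421148785626556 [-0.3 -0.6 -1.5] 38.1417
40.105941799975994 [-0.  -0.9 -2.3]
landed cmd 0.0457 act [0.6146 0.2617 0.0465] seat 0.045700000000000005 dF [-3.  -1.2  8.1]
t 43.1
top 116 [0.0535 0.0603] [ 0.6122  0.2591 -2.5506  2.5697]
side 144 [0.0503 0.0572] [0.6141 0.2614 1.825  2.3784]
```

View pics/both6.png

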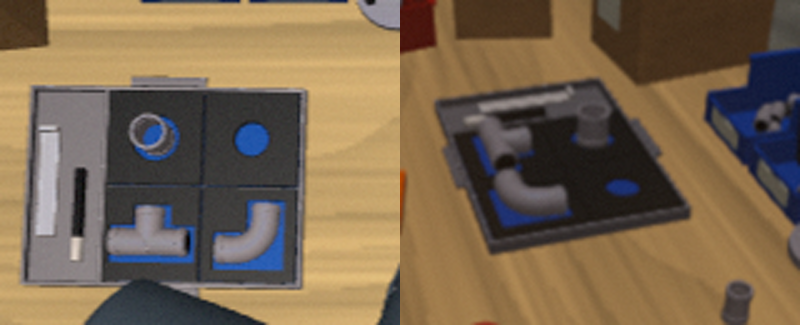

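The wide sleeve stands upright in its pocket, at (153,133) in the top view. Its top is at 57 mm against 56 mm expected, and the side fit (614.1, 261.4) matches the nest. The slim sleeve is next.

```bash
python3 - <<'E'
from sl import *
go((649.6,-79.6),(612.8,148.8),.0353,48)
r.move_to([.45,-.35,.3],Q(-.6))
for c in('top','side'):
    d=grab(c); C=cloud(d)
    for nm,p,dz,z0 in(('elbow',(.5006,.15),.012,.027),('tee',(.5015,.263),.012,.027),('sl_wide',(.6145,.2616),0,.03),('sl_slim',(.6128,.1488),0,.03)):
        q=near(C,p,.06 if dz else .035,z0,.08); z=np.percentile(q[:,2],95); q[:,2]-=dz; print(c,nm,len(q),z.round(4),np.round(fitpose(nm,q),4))
    for nm,p in(('reel',(.571,-.208)),('sealant',(.566,-.395)),('red1',(.395,-.076)),('red2',(.39,-.159))):
        q=near(C,p,.05,.008,.2); print(c,nm,((q.min(0)+q.max(0))/2).round(3),q[:,2].max().round(3))
    save(d,c+'7.png',None,.78)
    save(d,c+'7c.png',(90,90,250,220) if c=='top' else (180,80,340,210),2.5)
cv2.imwrite('pics/both7.png',np.vstack([np.hstack([cv2.imread('pics/top7c.png'),cv2.imread('pics/side7c.png')]),cv2.resize(np.hstack([cv2.imread('pics/top7.png'),cv2.imread('pics/side7.png')]),(800,270))]))
E
```

```text
down [0.4 0.  1. ] [ 0.6501 -0.0797  0.036 ]
w 26.62564501049033 [-1.5 -0.   6.1]
up w 26.410180542609083 [ 0.2  0.6 -0.5] 47.6833
26.64495354405476 [-0.2 -0.5 -0.6]
landed cmd 0.0475 act [0.613  0.1488 0.0484] seat 0.0475 dF [-3.4 -0.9  9.6]
t 52.0417
top elbow 381 0.0473 [ 0.4983  0.1493 -0.0527  1.2661]
top tee 451 0.0475 [ 0.5012  0.2628 -0.0084  1.4051]
top sl_wide 134 0.0593 [0.6121 0.2592 2.9717 2.5924]
top sl_slim 63 0.0548 [0.6093 0.1475 0.861  2.2616]
top reel [ 0.55  -0.209  0.015] 0.022
top sealant [ 0.557 -0.401  0.064] 0.12
top red1 [ 0.396 -0.077  0.03 ] 0.052
top red2 [ 0.386 -0.155  0.028] 0.049
side elbow 316 0.0446 [ 0.5004  0.1498 -0.0335  0.8171]
side tee 276 0.0451 [ 0.5025  0.2642 -0.0153  1.0343]
side sl_wide 160 0.0568 [0.614  0.2622 0.8321 1.9792]
side sl_slim 2 0.0341 [ 0.6107  0.1492 -0.8822  0.    ]
side reel [ 0.551 -0.211  0.012] 0.017
side sealant [ 0.562 -0.404  0.063] 0.117
side red1 [ 0.393 -0.076  0.027] 0.046
side red2 [ 0.386 -0.155  0.027] 0.046
```

View pics/both7.png

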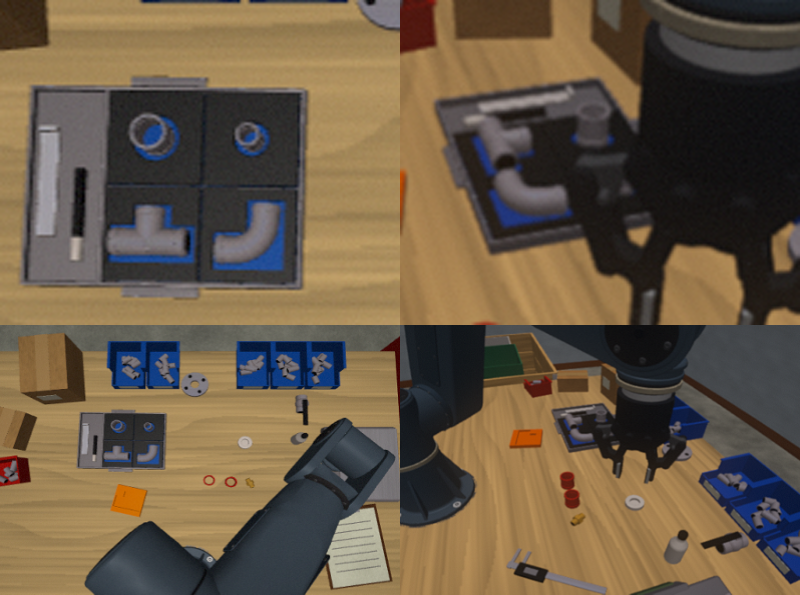

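All four are in their nests, and the reel (313,166) and bottle (384,161) are at their original raw-picture pixels. The arm hides the slim sleeve from the side, so one last clear check before handing in.

```bash
python3 - <<'E'
from m import *
r.move_to([.35,-.45,.3],Q(-.9)); r.sleep(.3)
d=grab('side'); C=cloud(d); q=near(C,(.6128,.1488),.035,.03,.08)
print(len(q)); 
if len(q)>20: print(np.percentile(q[:,2],[50,95]).round(4),np.round(fitpose('sl_slim',q),4))
save(d,'side8.png',(160,70,340,210),3.5)
E
```

```text
0
```

View pics/side8.png

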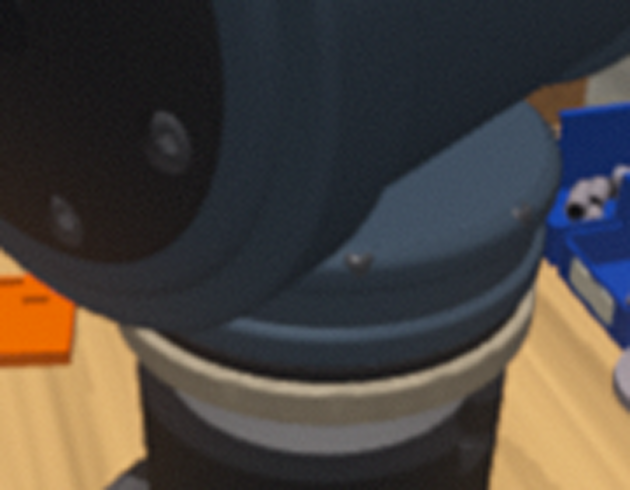

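The arm now blocks the view entirely, so I'll move it to the left, clear of the tray.

```bash
python3 - <<'E'
from m import *
r.move_to([.65,-.2,.25],Q(np.pi/2)); r.sleep(.3)
d=grab('side'); C=cloud(d); q=near(C,(.6128,.1488),.035,.03,.08)
print(len(q)); 
if len(q)>20: print(np.percentile(q[:,2],[50,95]).round(4),np.round(fitpose('sl_slim',q),4))
save(d,'side9.png',(160,70,340,210),3.5); print(r.current_t())
E
```

```text
95
[0.0462 0.0528] [0.6124 0.149  2.5777 1.9257]
57.075
```

View pics/side9.png

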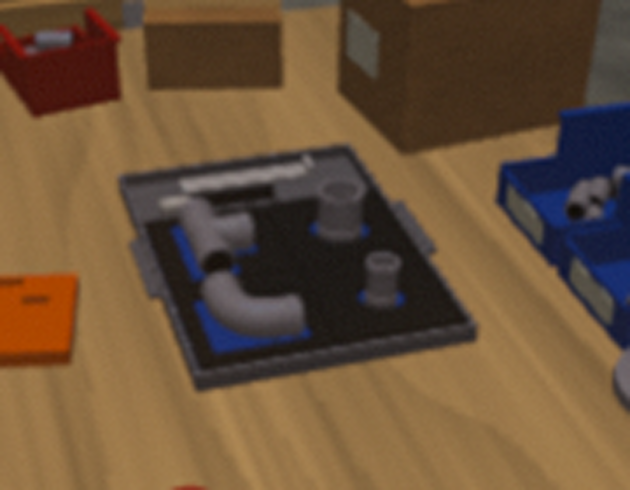

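The slim sleeve (382,278) stands upright in its blue pocket with its top at 53 mm (52 expected), and the other three are seated as before.

```bash
python3 -c "
from m import *
r.hand_in(); print(r.current_t())"
```

```text
the job is handed in; nothing more can be done
the job is handed in; nothing more can be done
```

I laid the elbow, tee, wide sleeve and slim sleeve in their nests in that order, each lowered under force guard, and handed the job in at about 57 s of the 128 s allowed.

**Seating:** In the final side-camera views all four lie within about 1.5 mm of home. Their tops measured 45, 45, 57 and 53 mm, against 44, 44, 56 and 52 mm expected on the pocket floor. Both sleeves stand upright, and the bottle, reel and red sleeves look untouched in the pictures.

**Checks that failed or disagreed:**
- **Camera offset:** The top camera reads up to about 3 mm higher than the side camera, and a few of its position fits differ by 2–4 mm.
- **Tee:** It touched down about 1 mm early, and its first fit was wrong because the arm was in the way. A clear view then showed it level and home.
- **Slim sleeve:** Two side views of it were blocked by the arm before the third confirmed it.
- **Reel and bottle:** The final depth check on these was too noisy to use (reel 20 mm off in x). I relied on their unchanged pixel positions instead.

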